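Push the steel bench block home into the corner stop

ROBOT

A 7-joint arm with a two-finger parallel gripper is mounted at the origin on a cart in front of the work surface, level with it; the furniture and walls round the work are solid. World frame = base frame: x ahead of the robot, y to its left, z up, the work surface at z = 0. Lengths are in m, angles in rad, forces in N, time in s.
With the tool pointing down it reaches from about 0.375 to 0.925 m from the base axis. Payload 3.1 kg.
Tool frame: the origin (TCP) lies at the very end of the fingers, on their centre line; the grasp point (between the pads) lies 19 mm behind it; z points along the fingers, y is the line along which they close (so a half turn about z gives the same grasp; the last joint's range is limited). The gripper opens to 85 mm and grips with 20 to 120 N. Pads are 22 mm wide; open, the fingers measure 114 mm over their backs; the gripper's body (76 mm by 85 mm) begins 54 mm behind the grasp point. The pads swing forward as they close: fully open they stand 13 mm farther back than shut.
Start: joints at [1.221, 0.383, 0.044, 1.598, -0.018, 1.161, -0.05], TCP at [0.162, -0.629, 0.231] pointing down, gripper open.
Joint ranges: [-2.61, 2.61], [-0.41, 2.15], [-1.48, 1.57], [0, 2.5], [-1.57, 4.71], [0.05, 1.97], [-2.85, 2.85]. Speed limits (rad/s): [2.79, 2.79, 3.14, 3.14, 3.14, 3.14, 3.14].

INTERFACE

Orientations are given as a unit quaternion [w, x, y, z].
In Python, from workcell import sense, get_image, hand_in, regions_of, tip_of gives the robot as it stands. The module is installed in compiled form; this text tells all that it offers.
- The arm moves only by the shell command python3 -m pendant 'ROWS'. ROWS is JSON, one flat list of numbers, 7 for each row, row after row: the shift along the tool's x, y, z scaled (see below), then the turn, a rotation vector about the tool's x, y, z scaled (see below), then the opening, from 0 (shut) to 1 (fully open). A call has 1 to 8 rows; each row is the pose to reach, as a shift and turn from the pose commanded when the call began, along the tool's axes at that moment; what a row does not reach only later rows make up. The controller multiplies each number of a shift by 0.2 m and each number of a turn by 90 degrees. A row lasts 1/8 s, in which the tool goes at most 62.5 mm and 10.7 degrees, less where a joint would pass 70% of its speed; a pose out of reach is approached as far as the arm can. A call with a number of a shift or a turn outside -1 to 1 is refused whole. A call with a gripper value outside its range is refused whole. The fingers move at their own pace and stop on an object; the grip force is fixed at half the most. Time passes only in rows, so rows that repeat a pose let the fingers close. It gives the time, the measured TCP pose, the force, the opening and the grip force at its end, in the units of the state.
- sense(): the state, without advancing time (a new reading comes with each control period).
- get_image(name): name is "scene" or "top" or "wrist"; returns a dict with "color" (384x512x3 uint8, red, green, blue), "vfov" (degrees; the focal length in pixels is half the picture's height over the tangent of half this angle, whatever the lens; pixels are square), "cx", "cy" (the principal point, pixels), "k1" (the pictures are not rectified: a ray, as slopes to the right and down, at radius r is drawn at 1 + k1 r^2 times it, then the intrinsics apply), "world_from_camera" (4x4, takes a point from camera to world coordinates). Camera axes: x right, y up, looking along -z (the intrinsics and any distortion apply to the point x, -y, -z); pixel columns grow to the right and rows downward; lengths in m; the calibration is good to about 2 mm. A picture is of the moment at which its call begins. There is no depth.
- hand_in(): hands the job in; it is judged then, once.
Trained networks look in a picture, given as the dict that the camera call returned (one of the last four; its "shot" number tells which), for a name from the list of things; names that differ only in an ending like _2 or _b are one class to them, and where a whole thing is asked for, a point or a joint stands for the part that bears it (a point fixed in the world has none). Each returns a list of dicts, best first, with "conf" (0 to 1); they miss things now and then, are a little off and sometimes report something else, mostly with a low value. They report only what shows in the picture. A call takes as long as a camera call.
- regions_of(picture, label): "region" (384x512 bool, what is visible of it).
- tip_of(picture, label): "xyz" ([x, y, z] in m, in the coordinates of the camera as it stood for that picture, good to about 4 mm: a listed point, or the origin of a listed thing).
The state is a dict: "time": time; "joint_positions": joint angles; "joint_vel": joint speeds; "joint_torque": joint torques, N m; "tool_pos": TCP position; "ee_rot": TCP orientation; "force": force on the tool from outside, world axes, zero at the start; "wrist_torque": the same for the moment, N m; "width": finger opening in m; "finger_force": force on a finger pad.
Only numpy, scipy, OpenCV 4.12 (cv2) and the standard library are available. Lean on these libraries where they do the work, as an engineer would, in place of code of your own. Each camera call takes 0.05 s, during which the arm holds its last target. There are 200 camera calls.

TASK

Push the loose square steel bench block along the bench top into the inside corner of the fixed L-shaped aluminium stop, until it sits snug and square against both legs, so that it cannot creep when it is hammered on. Only push it with the fingertips or the outside of the fingers, never lifting or tipping it, leave the other things on the bench where they are, and take the hand away at the end.

Things in the scene. Friction and masses are not known exactly. Their poses are not given: they have to be found in the camera images.
- steel_block: loose square steel block, grey top and darker sides, 82 x 82 mm, 34 mm high, 0.5 to 0.9 kg, lying flat. Origin at the centre of its underside; z up, x and y square to its sides. It slides with dry friction (about 3 to 8 N) and stays where it is left. Starts nearer the robot than the stop's long leg and to the right of its short leg, turned up to 0.35 rad against the stop.
- corner_stop: fixed L of light grey aluminium bar, 14 mm thick, 20 mm high; place and turn vary. Origin: inside corner, at bench height. Long leg at the back: inner face is the plane x = 0, 120 mm from the corner along -y. Short leg at the left: inner face is the plane y = 0, 90 mm from the corner along -x. The block at home has its centre at x = y = -41 mm in this frame, any of its sides at the back.
- plaster_block: loose white plaster block, 48 x 71 x 42 mm high. A bystander; origin at the centre of its underside.
- charcoal_block: loose black charcoal block, 45 x 71 x 22 mm high. A bystander; origin at the centre of its underside.
- wax_block: loose green block of carving wax, 32 x 61 x 18 mm high. A bystander; origin at the centre of its underside.
- flux_jar: small round jar with a yellow cap, 46 mm wide, 41 mm high, behind the stop and under the hutch's shelf (shelf front edge at world x = 0.76 m, z = 0.35 to 0.39 m; upright hutch side walls at about y = 0.44 and y = -0.49 m, from x = 0.5 m on: swing in clear of them). A bystander; origin at the centre of its underside.
- tweezers_c: steel tweezers lying flat, 130 x 15 x 8 mm. A bystander; origin at the centre of its underside.
- pliers_red: pliers with red handles lying flat, 151 x 70 x 14 mm. A bystander; origin at the centre of its underside.
- borax_bowl: small white bowl, 94 mm wide, 38 mm high, far right. A bystander; origin at the centre of its underside.

How it is judged:
By the outcome, as a careful person would: the job done as asked, in the order asked, and still so for the second after the job is handed in, with the robot touching nothing.
It also fails if it takes over 51 s, if anything falls off the work surface, if the arm or the gripper's body presses on something with over 40 N, if the wrist force passes 120 N, or if a joint passes its speed limit or range.

## Working session

There is one attempt and no reset: what is moved stays moved. The work goes in short steps, Python scripts to look and compute and a shell command to move; the robot and the scene stay as the last step left them, time stands still between calls to the robot, and variables do not carry over. Pictures are saved under pics/ and viewed, at most 10 in all, crops included, and the job is handed in when it is done.

```bash
mkdir -p pics; cat > h.py <<'E'
import numpy as np, cv2
from scipy.spatial.transform import Rotation as R
from workcell import sense,get_image,hand_in,regions_of,tip_of
def rays(im,px):
    f=192/np.tan(np.radians(im['vfov'])/2)
    d=(np.atleast_2d(px).astype(float)-[im['cx'],im['cy']])/f
    u=d.copy()
    for _ in range(20): u=d/(1+im['k1']*(u**2).sum(1,keepdims=True))
    T=np.array(im['world_from_camera'])
    return T[:3,3],np.c_[u[:,0],-u[:,1],-np.ones(len(u))]@T[:3,:3].T
def at(im,px,z):
    o,d=rays(im,px); return (o+d*((z-o[2])/d[:,2])[:,None])[:,:2]
def world(im,p):
    T=np.array(im['world_from_camera']); return T[:3,:3]@np.array(p)+T[:3,3]
def save(im,n,roi=None,s=1):
    c=im['color'][...,::-1]
    if roi: c=c[roi[1]:roi[3],roi[0]:roi[2]]
    cv2.imwrite('pics/'+n,cv2.resize(c,None,fx=s,fy=s,interpolation=cv2.INTER_CUBIC))
E
python3 - <<'E'
from h import *
s=sense(); print(s['time'],s['tool_pos'],s['ee_rot'],s['force'],s['width'])
im=get_image('top'); save(im,'top0.png',s=1.5)
for n in "steel_block corner_stop plaster_block charcoal_block wax_block flux_jar tweezers_c pliers_red borax_bowl".split():
    t=tip_of(im,n)
    print(n,[(np.round(world(im,q['xyz']),3),round(q['conf'],2)) for q in t[:2]])
for n,z in(("steel_block",.034),("corner_stop",.02)):
    r=regions_of(im,n)
    if r:
        m=r[0]['region'].astype(np.uint8);c=cv2.findContours(m,0,1)[0];c=max(c,key=cv2.contourArea)
        a=cv2.approxPolyDP(c,3,True)[:,0]
        print(n,r[0]['conf'],a.tolist(),at(im,a,z).round(3).tolist())
E
```

```text
0.0 [ 0.16168809 -0.62857719  0.22983889] [-1.33474023e-03  9.92081796e-01  1.25586109e-01 -2.39317371e-04] [-0.12394799 -0.09919047  0.32620291] 0.08546283676576549
steel_block [(array([ 0.63 , -0.055, -0.008]), 0.86), (array([ 0.542,  0.347, -0.003]), 0.55)]
corner_stop [(array([ 0.682,  0.175, -0.004]), 0.9)]
plaster_block [(array([ 0.641, -0.283, -0.002]), 0.82)]
charcoal_block [(array([ 0.542,  0.343, -0.002]), 0.81)]
wax_block [(array([0.649, 0.343, 0.003]), 0.66)]
flux_jar [(array([ 0.748,  0.267, -0.002]), 0.78)]
tweezers_c [(array([ 0.457,  0.236, -0.   ]), 0.38)]
pliers_red [(array([ 0.436, -0.264, -0.001]), 0.65)]
borax_bowl [(array([ 0.742, -0.253,  0.002]), 0.64)]
corner_stop 0.79 [[250, 152], [206, 160], [213, 193], [216, 190], [212, 164], [246, 157]] [[0.715, 0.06], [0.687, 0.186], [0.592, 0.162], [0.601, 0.154], [0.676, 0.168], [0.7, 0.071]]
```

View pics/top0.png

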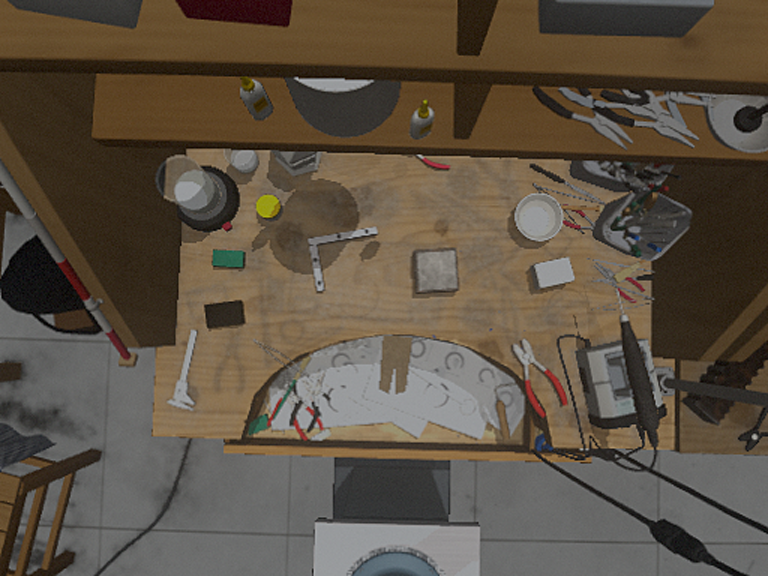

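The top view shows the steel block at about (436,270), the stop with its inside corner at (318,245), and the plaster block and bowl to the right. Next I'll check heights along the swing-in path.

```bash
python3 - <<'E'
from h import *
im=get_image('scene'); save(im,'scene0.png',s=1.5)
print(np.array(im['world_from_camera']).round(2).tolist())
E
```

```text
[[-0.65, 0.46, -0.61, -0.02], [-0.76, -0.41, 0.5, 0.52], [-0.02, 0.79, 0.62, 0.69], [0.0, 0.0, 0.0, 1.0]]
```

View pics/scene0.png

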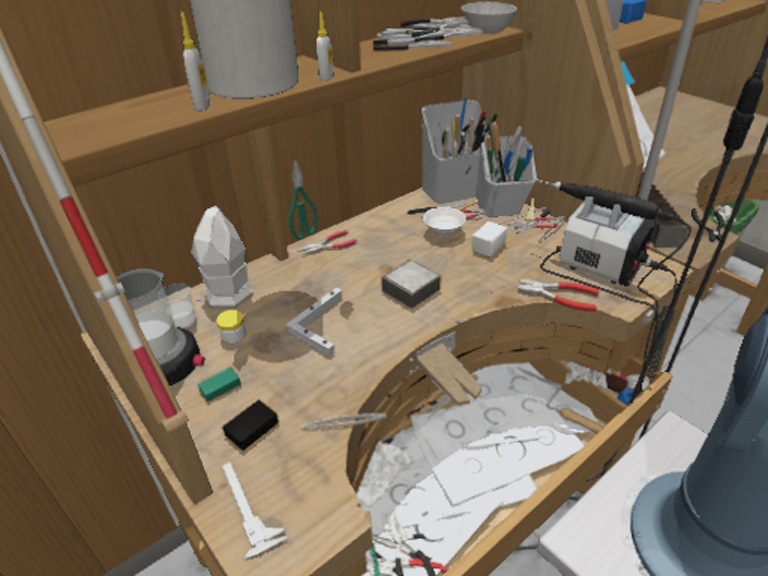

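The scene view shows the bench clear round the block (410,283) and stop (315,325). Flex-shaft cables hang at the right (740,110 to 630,395), so I'll triangulate them before choosing the swing path.

```bash
python3 - <<'E'
from h import *
a=get_image('top');b=get_image('scene')
def tri(p,q):
    o,d=rays(a,[[p[0]/1.5,p[1]/1.5]]);e,g=rays(b,[[q[0]/1.5,q[1]/1.5]]);d=d[0];g=g[0]
    s=np.linalg.lstsq(np.c_[d,-g],e-o,rcond=None)[0]; A=o+d*s[0];B=e+g*s[1]
    print(((A+B)/2).round(3),np.linalg.norm(A-B).round(3))
tri((660,535),(740,115)); tri((541,447),(628,397)); tri((625,330),(560,187)); tri((655,430),(690,225)); tri((440,418),(440,418)) if 0 else None
E
```

```text
[ 0.257 -0.331  0.389] 0.01
[ 0.268 -0.324 -0.199] 0.005
[ 0.535 -0.369  0.154] 0.014
[ 0.336 -0.457  0.119] 0.048
```

```bash
python3 -m pendant '[-0.1,-1,-0.1,0,0,0,0.5,-0.1,-1,-0.1,0,0,0,0.5,-0.1,-1,-0.1,0,0,0,0.5,-0.1,-1,-0.1,0,0,0,0.5,-0.1,-1,-0.1,0,0,0,0.5]'; python3 -c "
from h import *
s=sense();print(s['joint_positions'],s['joint_torque'])"
```

```text
time: 1.38
tool_pos: [0.0927, -0.441, 0.252]
ee_rot: [0.001, 0.992, 0.125, 0.0]
force: [-0.8, 0.7, 0.7]
width: 0.0425
finger_force: 0.0
[ 1.23635095e+00 -2.23024882e-02  3.52286755e-02  2.03390128e+00
  7.09168555e-04  1.12760649e+00 -4.80161067e-02] [ 2.13025818e-01 -2.43643409e+01  9.05204471e-02 -2.36658579e+01
  2.75318854e-02  1.77385532e-01  6.79513414e-04]
```

```bash
python3 -m pendant '[0.26,-0.16,0,0,0,0,0.5,0.52,-0.32,0,0,0,0,0.5,0.65,-0.4,0,0,0,0,0.5,0.78,-0.48,0,0,0,0,0.5,0.78,-0.48,0,0,0,0,0.5]'; python3 -c "
from h import *
s=sense();print(s['joint_positions'],s['joint_torque'])"
```

```text
time: 2.0
tool_pos: [0.2232, -0.309, 0.252]
ee_rot: [0.001, 0.992, 0.129, 0.001]
force: [-0.1, -0.6, 0.0]
width: 0.0427
finger_force: 0.0
[ 1.05796017 -0.16121706 -0.19920298  2.1576911  -0.03537442  1.14016168
 -0.43703178] [ -0.63808791 -17.10037172  -0.25116895 -24.52424884  -0.18968271
   0.04732028  -0.09730155]
```

```bash
python3 -m pendant '[0.22,-0.15,0,0,0,0,0.5,0.44,-0.3,0,0,0,0,0.5,0.65,-0.45,0,0,0,0,0.5,0.86,-0.6,0,0,0,0,0.5,0.86,-0.6,0,0,0,0,0.5]'; python3 -c "
from h import *
s=sense();print(s['joint_positions'],s['joint_torque'])"
```

```text
time: 2.62
tool_pos: [0.3605, -0.1479, 0.2524]
ee_rot: [0.0, 0.992, 0.129, 0.002]
force: [-0.5, -1.3, -0.5]
width: 0.0428
finger_force: 0.0
[ 0.8612003  -0.14328841 -0.52325091  2.12866811 -0.08050981  1.13540909
 -0.93518009] [ -0.97002815 -15.73301375   0.34597088 -24.76853728  -0.27136998
  -0.05646685  -0.15949672]
```

```bash
python3 -m pendant '[0.25,0,-0.1,0,0,0.11,0.5,0.5,0,-0.2,0,0,0.23,0.5,0.75,0,-0.2,0,0,0.34,0.5,0.95,0,-0.2,0,0,0.46,0.5,0.95,0,-0.2,0,0,0.57,0.5,0.95,0,-0.2,0,0,0.68,0.5,0.95,0,-0.2,0,0,0.79,0.5,0.95,0,-0.2,0,0,0.9,0.5]'; python3 - <<'E'
from h import *
s=sense();print(s['joint_positions'])
im=get_image('wrist'); save(im,'w1.png',s=1.5)
for n in "steel_block corner_stop".split():
    print(n,[(np.round(world(im,q['xyz']),4),round(q['conf'],2)) for q in tip_of(im,n)[:2]])
    for r in regions_of(im,n)[:1]:
        m=r['region'].astype(np.uint8);c=max(cv2.findContours(m,0,1)[0],key=cv2.contourArea)
        a=cv2.approxPolyDP(c,4,True)[:,0]; print(r['conf'],a.tolist(),at(im,a,.034 if n[0]=='s' else .02).round(3).tolist())
E
```

```text
time: 3.62
tool_pos: [0.5412, -0.1056, 0.2908]
ee_rot: [0.0, 0.833, -0.553, -0.0]
force: [0.3, 0.1, 0.2]
width: 0.043
finger_force: 0.0
[ 0.64425721  0.19645076 -0.59202226  1.74288939  0.11557741  1.23722979
 -2.71851737]
steel_block [(array([ 6.349e-01, -6.230e-02, -1.000e-04]), 0.86)]
0.79 [[141, 118], [127, 180], [187, 198], [208, 136]] [[0.679, -0.096], [0.672, -0.016], [0.593, -0.023], [0.597, -0.107]]
corner_stop [(array([6.813e-01, 1.745e-01, 2.000e-04]), 0.97)]
0.87 [[97, 210], [83, 214], [80, 282], [94, 275]] [[0.702, 0.046], [0.718, 0.059], [0.696, 0.165], [0.68, 0.145]]
```

View pics/w1.png

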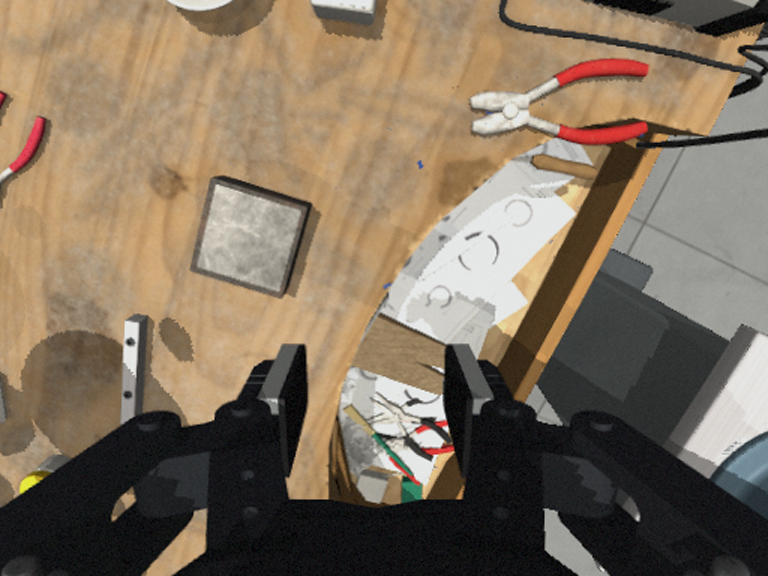

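The wrist view shows the block (250,237 px) nearly square to the world and the long leg at (135,370). Joint 7 is near its limit with this turn, so I'll turn the other way while moving to the block's right side.

```bash
python3 -m pendant '[0.1,-0.1,0,0,0,-0.11,0.5,0.2,-0.2,0,0,0,-0.23,0.5,0.3,-0.3,0,0,0,-0.35,0.5,0.35,-0.45,0,0,0,-0.47,0.5,0.35,-0.45,0,0,0,-0.59,0.5,0.35,-0.45,0,0,0,-0.7,0.5,0.35,-0.45,0,0,0,-0.82,0.5,0.35,-0.45,0,0,0,-0.94,0.5]'
python3 -m pendant '[0,0,0,0,0,-0.11,0.5,0,0,0,0,0,-0.23,0.5,0,0,0,0,0,-0.35,0.5,0,0,0,0,0,-0.47,0.5,0,0,0,0,0,-0.59,0.5,0,0,0,0,0,-0.7,0.5,0,0,0,0,0,-0.82,0.5,0,0,0,0,0,-0.947,0.5]'; python3 - <<'E'
from h import *
s=sense();print(s['joint_positions'],s['tool_pos'],R.from_quat(np.array(s['ee_rot']),scalar_first=True).as_matrix().round(3).tolist())
im=get_image('wrist'); save(im,'w2.png',s=1.5)
for n in "steel_block corner_stop".split():
    print(n,[(np.round(world(im,q['xyz']),4),round(q['conf'],2)) for q in tip_of(im,n)[:2]])
    for r in regions_of(im,n)[:1]:
        m=r['region'].astype(np.uint8);c=max(cv2.findContours(m,0,1)[0],key=cv2.contourArea)
        a=cv2.approxPolyDP(c,3,True)[:,0]; print(r['conf'],a.tolist(),at(im,a,.034 if n[0]=='s' else .02).round(3).tolist())
E
```

```text
time: 4.88
tool_pos: [0.6511, -0.132, 0.291]
ee_rot: [-0.0, 0.987, 0.159, -0.0]
force: [-0.1, 0.4, 0.3]
width: 0.0425
finger_force: 0.0
time: 5.88
tool_pos: [0.6511, -0.1321, 0.291]
ee_rot: [-0.0, 0.624, 0.781, -0.0]
force: [0.6, 0.2, 0.0]
width: 0.0427
finger_force: 0.0
[ 8.72431458e-01  5.97026116e-01 -1.08311658e+00  1.45117401e+00
  5.27527923e-01  1.40732170e+00  5.88464011e-04] [ 0.65108266 -0.13214069  0.29099313] [[-0.221, 0.975, -0.0], [0.975, 0.221, -0.0], [-0.0, -0.0, -1.0]]
steel_block [(array([ 0.639 , -0.0584,  0.0024]), 0.86), (array([ 0.7473, -0.257 , -0.0017]), 0.66)]
0.95 [[223, 52], [215, 122], [280, 131], [291, 63]] [[0.594, -0.022], [0.601, -0.102], [0.68, -0.095], [0.673, -0.016]]
corner_stop []
0.69 [[329, 0], [329, 11], [339, 13], [343, 0]] [[0.7, 0.064], [0.703, 0.053], [0.715, 0.053], [0.716, 0.068]]
```

View pics/w2.png

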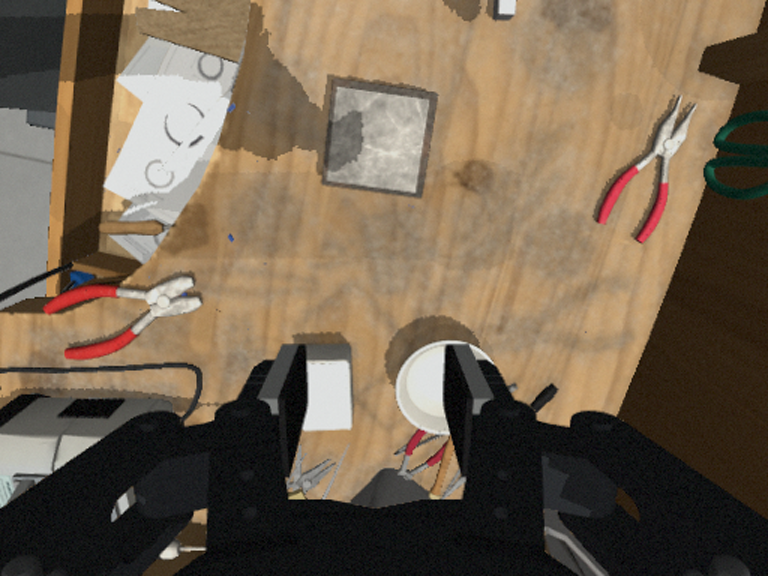

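The wrist view now looks towards the stop: block ahead at (380,137), plaster and bowl clear below. Descending at its right side.

```bash
python3 -m pendant '[0,0.02,0.3,0,0,0,0.5,0,0.02,0.6,0,0,0,0.5,0,0.02,0.85,0,0,0,0.5,0,0.02,1,0,0,0,0.5]'
python3 -m pendant '[0,0,0.2,0,0,0,0.5,0,0,0.35,0,0,0,0.5,0,0,0.405,0,0,0,0.5,0,0,0.405,0,0,0,0.5]'
```

```text
time: 6.62
tool_pos: [0.653, -0.1307, 0.0878]
ee_rot: [-0.002, 0.627, 0.779, -0.001]
force: [0.2, -0.7, -0.2]
width: 0.0426
finger_force: 0.0
time: 7.12
tool_pos: [0.6548, -0.1302, 0.01]
ee_rot: [-0.0, 0.627, 0.779, -0.0]
force: [0.3, -0.1, 0.4]
width: 0.0427
finger_force: 0.0
```

```bash
python3 -m pendant '[0.1,0,0,0,0,0,0.5,0.2,0,0,0,0,0,0.5,0.3,0,0,0,0,0,0.5,0.4,0,0,0,0,0,0.5,0.5,0,0,0,0,0,0.5,0.6,0,0,0,0,0,0.5,0.65,0,0,0,0,0,0.5,0.68,0,0,0,0,0,0.5]'
python3 - <<'E'
from h import *
for cam in ('wrist','top'):
  im=get_image(cam)
  if cam=='wrist':save(im,'w3.png',s=1.5)
  for n in "steel_block corner_stop".split():
    print(cam,n,[(np.round(world(im,q['xyz']),4),round(q['conf'],2)) for q in tip_of(im,n)[:1]])
    for r in regions_of(im,n)[:1]:
        m=r['region'].astype(np.uint8);c=max(cv2.findContours(m,0,1)[0],key=cv2.contourArea)
        a=cv2.approxPolyDP(c,3,True)[:,0]; print(r['conf'],a.tolist(),at(im,a,.034 if n[0]=='s' else .02).round(3).tolist())
E
```

```text
time: 8.12
tool_pos: [0.6266, 0.0021, 0.0117]
ee_rot: [0.002, 0.626, 0.78, -0.001]
force: [0.2, -6.8, 3.9]
width: 0.0422
finger_force: 3.3
wrist steel_block [(array([6.11e-01, 5.01e-02, 6.00e-04]), 0.76)]
0.92 [[344, 25], [111, 27], [118, 134], [132, 242], [331, 243], [344, 85]] [[0.638, 0.1], [0.56, 0.082], [0.567, 0.046], [0.577, 0.004], [0.655, 0.021], [0.643, 0.081]]
wrist corner_stop []
0.77 [[511, 0], [454, 0], [433, 166], [455, 179], [481, 179], [485, 174]] [[0.704, 0.13], [0.68, 0.123], [0.694, 0.059], [0.706, 0.056], [0.718, 0.059], [0.718, 0.061]]
top steel_block [(array([ 0.6038,  0.0524, -0.0057]), 0.85)]
0.71 [[237, 179], [242, 204], [266, 200], [266, 194], [248, 176]] [[0.633, 0.094], [0.563, 0.077], [0.576, 0.01], [0.593, 0.01], [0.643, 0.063]]
top corner_stop [(array([ 0.6802,  0.1746, -0.0086]), 0.64)]
0.63 [[250, 152], [206, 159], [213, 194], [216, 188], [212, 164], [250, 156]] [[0.715, 0.06], [0.69, 0.186], [0.59, 0.162], [0.607, 0.154], [0.676, 0.168], [0.703, 0.059]]
```

View pics/w3.png

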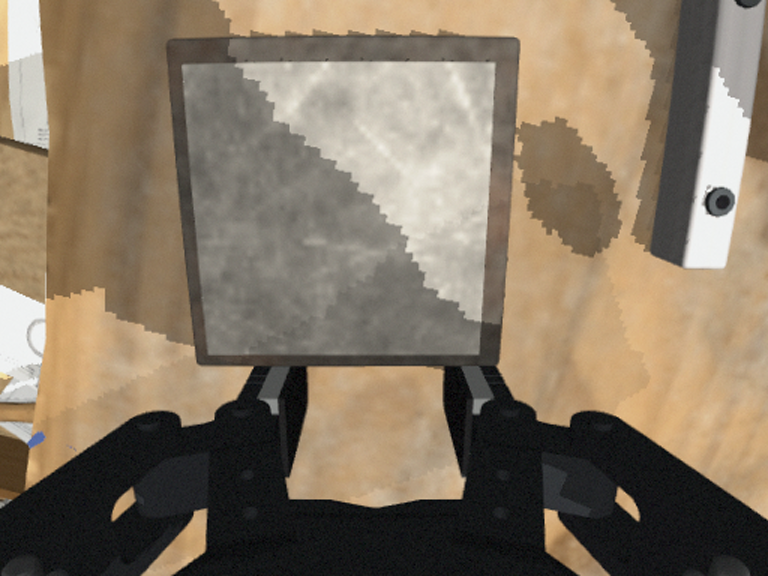

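The block is square on the fingers (edges from 182,65 to 483,355), and the long leg's inner face foot runs from about (652,250) to (680,0). Now checking angles.

```bash
python3 - <<'E'
from h import *
im=get_image('wrist'); 
def L(p,q,z):
    w=at(im,np.array([p,q])/1.5,z); d=w[1]-w[0]; print(w.round(4).tolist(),'yaw',np.arctan2(-d[0],d[1]).round(3))
L((652,250),(680,0),0);L((725,267),(752,150),.02)
L((205,355),(182,65),.034);L((483,355),(496,62),.034)
g=cv2.cvtColor(im['color'],cv2.COLOR_RGB2GRAY)
for r in (20,60,100,140): print(r,g[r,425:512:3].tolist())
E
```

```text
[[0.705, 0.0582], [0.6887, 0.1314]] yaw 0.219
[[0.7163, 0.06], [0.7115, 0.0927]] yaw 0.145
[[0.5784, 0.0087], [0.5638, 0.0784]] yaw 0.206
[[0.6496, 0.0244], [0.6335, 0.0939]] yaw 0.228
20 [121, 127, 123, 123, 120, 117, 114, 107, 102, 104, 75, 64, 68, 65, 64, 68, 70, 71, 70, 135, 161, 167, 167, 166, 166, 165, 166, 167, 167]
60 [182, 182, 175, 170, 165, 107, 105, 104, 97, 68, 65, 65, 65, 67, 67, 68, 68, 138, 228, 241, 241, 213, 167, 166, 165, 167, 168, 146, 88]
100 [162, 161, 147, 109, 110, 109, 111, 66, 67, 67, 67, 65, 68, 67, 72, 113, 223, 241, 241, 240, 240, 240, 240, 239, 240, 227, 95, 88, 89]
140 [174, 155, 112, 114, 116, 84, 65, 62, 67, 67, 65, 70, 67, 117, 225, 240, 110, 80, 109, 40, 35, 59, 105, 210, 182, 184, 182, 175, 171]
```

```bash
python3 -m pendant '[0.08,0,0,0,0,0,0.5,0.15,0,0,0,0,0,0.5,0.21,0,0,0,0,0,0.5,0.25,0,0,0,0,0,0.5,0.27,0,0,0,0,0,0.5,0.28,0,0,0,0,0,0.5]'
python3 - <<'E'
from h import *
im=get_image('wrist');save(im,'w4.png',s=1.5)
E
```

```text
time: 9.43
tool_pos: [0.6131, 0.0573, 0.0099]
ee_rot: [-0.0, 0.626, 0.779, -0.001]
force: [0.5, -4.4, 1.2]
width: 0.043
finger_force: 2.1
```

View pics/w4.png

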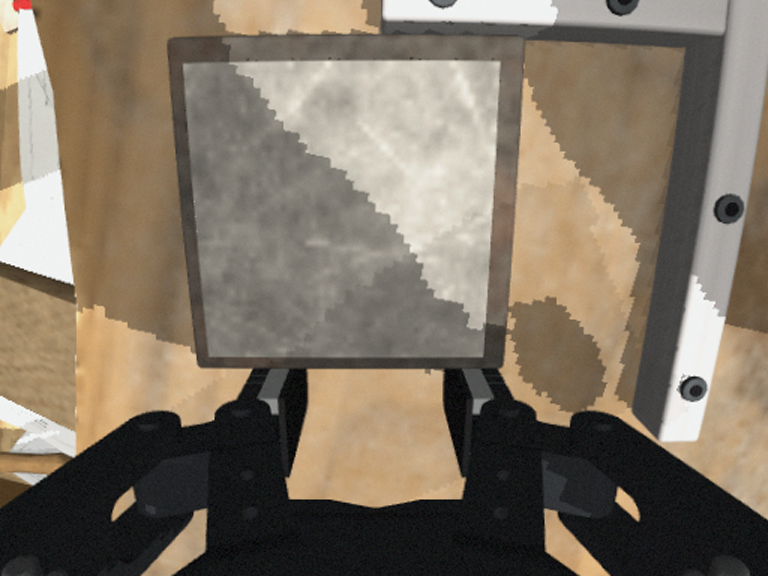

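```bash
python3 - <<'E'
from h import *
im=get_image('wrist'); S=np.array([.680,.1745]);th=.218
Rm=np.array([[np.cos(th),np.sin(th)],[-np.sin(th),np.cos(th)]])
f=lambda p,z:((at(im,np.array([p])/1.5,z)[0]-S)@Rm.T).round(4)
for n,p,z in (('legfoot',(530,40),0),('legfoot2',(680,45),0),('longfoot',(686,60),0),('longfoot',(636,410),0),('legtop',(450,22),.02),('far top',(184,62),.034),('far top',(500,60),.034),('near top',(207,357),.034),('near top',(486,357),.034),('farout',(168,40),.034),('farout',(523,38),.034),('nearout',(198,367),.034),('nearout',(503,367),.034),('nearright foot',(503,367),0)):print(n,f(p,z))
s=sense();print((s['tool_pos'][:2]-S)@Rm.T)
E
```

```text
legfoot [-0.0458 -0.0009]
legfoot2 [-0.0002 -0.0006]
longfoot [ 0.0022 -0.0048]
longfoot [ 0.002  -0.1206]
legtop [-0.072 -0.001]
far top [-0.134  -0.0121]
far top [-0.0624 -0.0121]
near top [-0.1349 -0.0843]
near top [-0.0618 -0.0843]
farout [-0.1374 -0.0072]
farout [-0.0574 -0.0073]
nearout [-0.1376 -0.0872]
nearout [-0.0571 -0.0872]
nearright foot [-0.0474 -0.1032]
[-0.09061884 -0.09976922]
```

The view shows the block 7 mm short of the short leg and about 58 mm from the long one, square. Next, round to its front.

```bash
python3 -m pendant '[-0.1,0,0,0,0,0,0.5,-0.12,0,-0.25,0,0,0.05,0.5,-0.12,0,-0.4,0,0,0.16,0.5,0,-0.2,-0.4,0,0,0.27,0.5,0.15,-0.39,-0.4,0,0,0.38,0.5,0.26,-0.39,-0.4,0,0,0.49,0.5,0.26,-0.39,-0.4,0,0,0.6,0.5,0.26,-0.39,-0.4,0,0,0.71,0.5]'
python3 -m pendant '[0,0,0,0,0,0.11,0.5,0,0,0,0,0,0.22,0.5,0,0,0,0,0,0.29,0.5,0,0,0.2,0,0,0.29,0.5,0,0,0.4,0,0,0.29,0.5,0,0,0.4,0,0,0.29,0.5]'
python3 - <<'E'
from h import *
S=np.array([.681,.1745]);th=.218
Rm=np.array([[np.cos(th),np.sin(th)],[-np.sin(th),np.cos(th)]])
s=sense();M=R.from_quat(np.array(s['ee_rot']),scalar_first=True).as_matrix()
print((s['tool_pos'][:2]-S)@Rm.T,np.arctan2(M[1,0],M[0,0]),s['joint_positions'])
E
```

```text
time: 10.52
tool_pos: [0.5262, 0.0923, 0.0905]
ee_rot: [-0.001, 0.945, 0.327, 0.001]
force: [-0.3, 0.1, 0.4]
width: 0.0423
finger_force: 0.0
time: 11.28
tool_pos: [0.5231, 0.0909, 0.0075]
ee_rot: [-0.001, 0.994, 0.108, -0.004]
force: [1.0, 0.2, 0.3]
width: 0.0428
finger_force: 0.0
[-0.1722559  -0.04743343] 0.21622474686139473 [ 0.3075068   0.58132511 -0.65672302  1.98969796  0.51196171  0.74722785
 -2.01283382]
```

```bash
python3 -m pendant '[0.08,0,-0.015,0,0,0,0.5,0.16,0,-0.015,0,0,0,0.5,0.24,0,-0.015,0,0,0,0.5,0.31,0,-0.015,0,0,0,0.5,0.35,0,-0.015,0,0,0,0.5,0.37,0,-0.015,0,0,0,0.5,0.38,0,-0.015,0,0,0,0.5]'
python3 -m pendant '[0.01,0,0,0,0,0,0.5,0.02,0,0,0,0,0,0.5,0.03,0,0,0,0,0,0.5,0.04,0,0,0,0,0,0.5]'
```

```text
time: 12.15
tool_pos: [0.5992, 0.1077, 0.0141]
ee_rot: [0.0, 0.994, 0.108, -0.002]
force: [-6.8, -1.9, 4.9]
width: 0.0427
finger_force: 3.3
time: 12.65
tool_pos: [0.5998, 0.1078, 0.0127]
ee_rot: [0.002, 0.994, 0.108, -0.009]
force: [-18.8, -5.3, 12.9]
width: 0.0427
finger_force: 9.8
```

Force rose to 19 N at xs = -0.094: the block is home against the long leg. Now back to the right side for the final push to the short leg.

```bash
python3 -m pendant '[-0.1,0,0,0,0,0,0.5,-0.15,0,-0.2,0,0,-0.05,0.5,-0.1,0.1,-0.4,0,0,-0.16,0.5,0.05,0.3,-0.4,0,0,-0.27,0.5,0.23,0.38,-0.4,0,0,-0.38,0.5,0.23,0.38,-0.4,0,0,-0.49,0.5,0.23,0.38,-0.4,0,0,-0.6,0.5,0.23,0.38,-0.4,0,0,-0.71,0.5]'
python3 -m pendant '[0,0,0,0,0,-0.11,0.5,0,0,0,0,0,-0.22,0.5,0,0,0,0,0,-0.29,0.5,0,0,0.2,0,0,-0.29,0.5,0,0,0.4,0,0,-0.29,0.5,0,0,0.4,0,0,-0.29,0.5]'
python3 - <<'E'
from h import *
S=np.array([.681,.1745]);th=.218
Rm=np.array([[np.cos(th),np.sin(th)],[-np.sin(th),np.cos(th)]])
s=sense();M=R.from_quat(np.array(s['ee_rot']),scalar_first=True).as_matrix()
print((s['tool_pos'][:2]-S)@Rm.T,np.arctan2(M[1,0],M[0,0])-np.pi/2)
im=get_image('wrist');save(im,'w5.png',s=1.5)
E
```

```text
time: 13.65
tool_pos: [0.6717, 0.0452, 0.0947]
ee_rot: [0.001, 0.785, 0.62, 0.002]
force: [0.4, 0.4, -0.6]
width: 0.0426
finger_force: 0.0
time: 14.4
tool_pos: [0.6679, 0.0437, 0.0105]
ee_rot: [-0.002, 0.627, 0.779, -0.002]
force: [-0.1, -0.8, 0.7]
width: 0.0426
finger_force: 0.0
[-0.04104325 -0.12484573] 0.21545487821767662
```

View pics/w5.png

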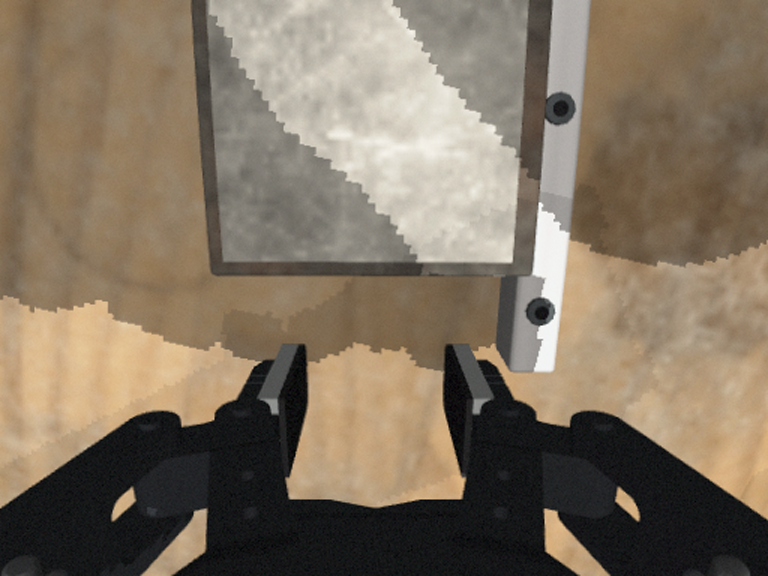

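Block is against the long leg with the right finger close to that leg's end (500,340), so I'll narrow the fingers slightly and push.

```bash
python3 -m pendant '[0,-0.02,-0.01,0,0,0,0.3,0.05,-0.02,-0.01,0,0,0,0.3,0.08,-0.02,-0.01,0,0,0,0.3,0.11,-0.02,-0.01,0,0,0,0.3,0.13,-0.02,-0.01,0,0,0,0.3,0.15,-0.02,-0.01,0,0,0,0.3,0.16,-0.02,-0.01,0,0,0,0.3,0.17,-0.02,-0.01,0,0,0,0.3]'
python3 -m pendant '[0.01,0,0,0,0,0,0.3,0.02,0,0,0,0,0,0.3,0.03,0,0,0,0,0,0.3,0.03,0,0,0,0,0,0.3]'
python3 - <<'E'
from h import *
S=np.array([.681,.1745]);th=.218
Rm=np.array([[np.cos(th),np.sin(th)],[-np.sin(th),np.cos(th)]])
s=sense();print((s['tool_pos'][:2]-S)@Rm.T)
E
```

```text
time: 15.45
tool_pos: [0.6601, 0.0711, 0.0158]
ee_rot: [0.003, 0.628, 0.778, -0.003]
force: [-0.3, -7.9, 6.7]
width: 0.0256
finger_force: 4.0
time: 15.95
tool_pos: [0.6597, 0.0728, 0.0158]
ee_rot: [0.005, 0.629, 0.777, -0.005]
force: [0.1, -12.5, 6.5]
width: 0.0255
finger_force: 6.0
[-0.04275244 -0.0946683 ]
```

```bash
python3 -m pendant '[0.01,0,0,0,0,0,0.3,0.02,0,0,0,0,0,0.3,0.03,0,0,0,0,0,0.3,0.04,0,0,0,0,0,0.3,0.04,0,0,0,0,0,0.3]'
python3 - <<'E'
from h import *
S=np.array([.681,.1745]);th=.218
Rm=np.array([[np.cos(th),np.sin(th)],[-np.sin(th),np.cos(th)]])
s=sense();print((s['tool_pos'][:2]-S)@Rm.T)
im=get_image('wrist');save(im,'w6.png',s=1.5)
E
```

```text
time: 16.58
tool_pos: [0.6597, 0.0728, 0.0159]
ee_rot: [0.009, 0.631, 0.776, -0.01]
force: [-0.8, -21.2, 10.6]
width: 0.0259
finger_force: 10.1
[-0.04281766 -0.09466154]
```

View pics/w6.png

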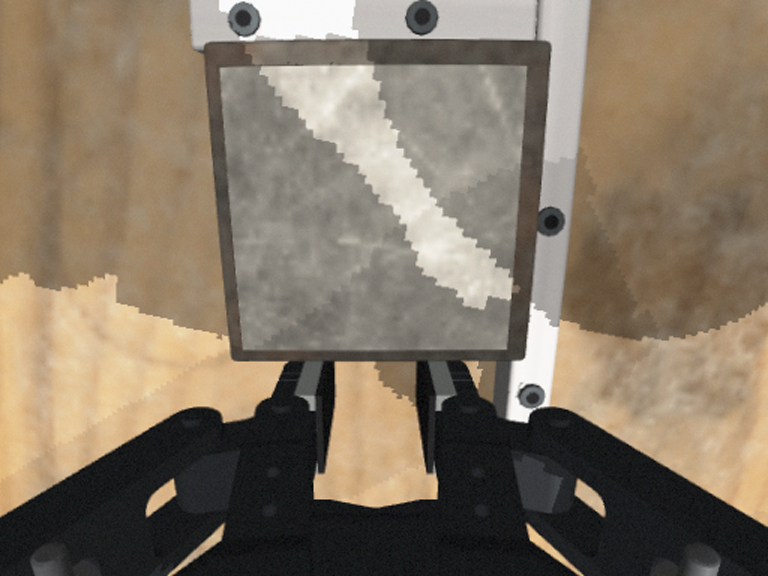

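It stays put as the force goes from 12 to 21 N, so the short leg is met (block edge along row 42, leg beyond). One more check push against the long leg from the front.

```bash
python3 -m pendant '[-0.18,0,0,0,0,0,0.3,-0.2,0,-0.2,0,0,0.05,0.3,-0.15,-0.1,-0.4,0,0,0.16,0.3,0.05,-0.3,-0.4,0,0,0.27,0.3,0.2,-0.41,-0.4,0,0,0.38,0.3,0.2,-0.41,-0.4,0,0,0.49,0.3,0.2,-0.41,-0.4,0,0,0.6,0.3,0.2,-0.41,-0.4,0,0,0.71,0.3]'
python3 -m pendant '[0,0,0,0,0,0.11,0.3,0,0,0,0,0,0.22,0.3,0,0,0,0,0,0.29,0.3,0,0,0.2,0,0,0.29,0.3,0,0,0.38,0,0,0.29,0.3,0,0,0.38,0,0,0.29,0.3]'
python3 - <<'E'
from h import *
S=np.array([.681,.1745]);th=.218
Rm=np.array([[np.cos(th),np.sin(th)],[-np.sin(th),np.cos(th)]])
s=sense();print((s['tool_pos'][:2]-S)@Rm.T)
E
```

```text
time: 17.62
tool_pos: [0.5662, 0.1135, 0.0952]
ee_rot: [-0.0, 0.945, 0.327, 0.0]
force: [-0.5, 0.4, -0.4]
width: 0.0256
finger_force: 0.0
time: 18.38
tool_pos: [0.5633, 0.1123, 0.0163]
ee_rot: [-0.0, 0.994, 0.108, -0.004]
force: [-0.9, 0.3, 0.9]
width: 0.0256
finger_force: 0.0
[-0.12838686 -0.03528982]
```

```bash
python3 -m pendant '[0.06,0.03,0,0,0,0,0.3,0.11,0.03,0,0,0,0,0.3,0.14,0.03,0,0,0,0,0.3,0.16,0.03,0,0,0,0,0.3,0.18,0.03,0,0,0,0,0.3,0.2,0.03,0,0,0,0,0.3,0.21,0.03,0,0,0,0,0.3,0.22,0.03,0,0,0,0,0.3]'
python3 - <<'E'
from h import *
S=np.array([.681,.1745]);th=.218
Rm=np.array([[np.cos(th),np.sin(th)],[-np.sin(th),np.cos(th)]])
s=sense();print((s['tool_pos'][:2]-S)@Rm.T)
E
```

```text
time: 19.38
tool_pos: [0.599, 0.1128, 0.0176]
ee_rot: [0.004, 0.994, 0.108, -0.013]
force: [-21.6, -6.7, 20.1]
width: 0.026
finger_force: 11.9
[-0.09338764 -0.04253693]
```

```bash
python3 -m pendant '[-0.05,0,0,0,0,0,0.3,-0.15,0,0,0,0,0,0.3,-0.25,0,-0.1,0,0,0,0.3,-0.4,0,-0.35,0,0,0,0.3,-0.5,0,-0.6,0,0,0,0.3,-0.6,0,-0.8,0,0,0,0.3,-0.6,0,-0.9,0,0,0,0.3,-0.6,0,-0.9,0,0,0,0.3]'
python3 - <<'E'
from h import *
im=get_image('wrist');save(im,'w7.png',s=1.5)
top=get_image('top')
for i in(im,top):
  for n in ("steel_block","corner_stop"):print(n,[(np.round(world(i,q['xyz']),4),round(q['conf'],2)) for q in tip_of(i,n)[:1]])
for n in "plaster_block charcoal_block wax_block flux_jar tweezers_c pliers_red borax_bowl".split():
  print(n,[np.round(world(top,q['xyz']),3) for q in tip_of(top,n)[:1]])
E
```

```text
time: 20.38
tool_pos: [0.4959, 0.0908, 0.2009]
ee_rot: [0.0, 0.994, 0.108, 0.003]
force: [0.1, -0.3, -0.3]
width: 0.0254
finger_force: 0.0
steel_block [(array([0.6492, 0.1226, 0.002 ]), 0.68)]
corner_stop []
steel_block [(array([ 0.6507,  0.1245, -0.0033]), 0.87)]
corner_stop [(array([ 0.6812,  0.1743, -0.0026]), 0.6)]
plaster_block [array([ 0.642, -0.284,  0.001])]
charcoal_block [array([ 0.541,  0.344, -0.003])]
wax_block [array([0.648, 0.34 , 0.002])]
flux_jar [array([ 0.746,  0.267, -0.003])]
tweezers_c [array([ 0.457,  0.237, -0.   ])]
pliers_red [array([ 0.439, -0.264, -0.002])]
borax_bowl [array([ 0.746,  0.266, -0.003])]
```

View pics/w7.png

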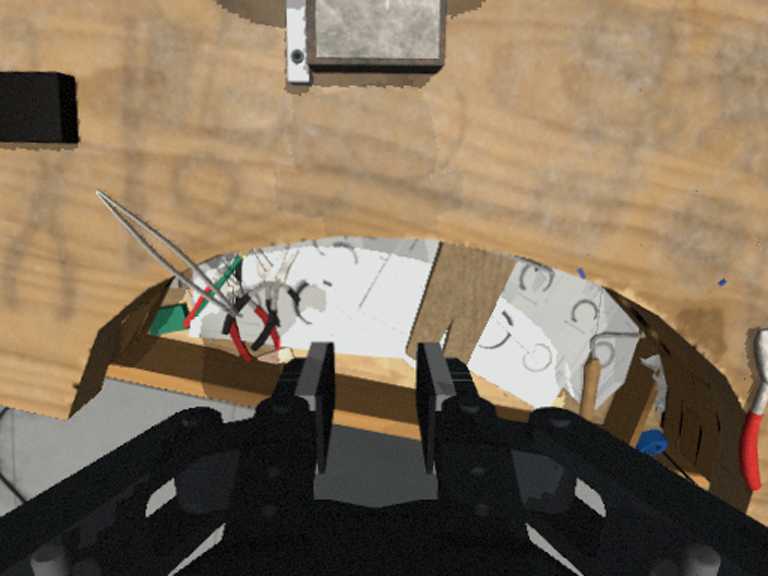

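The hand is clear and the bystanders haven't moved; the block sits at the top edge of the frame (375,35). I'll step forward for a closer look at both seams.

```bash
python3 -m pendant '[0.2,0,0,0,0,0,0.3,0.4,0,0,0,0,0,0.3,0.4,0,0,0,0,0,0.3]'
python3 - <<'E'
from h import *
im=get_image('wrist');save(im,'w8.png',(170,0,330,135),4.4)
E
```

```text
time: 21.4
tool_pos: [0.5744, 0.1081, 0.1992]
ee_rot: [-0.001, 0.994, 0.108, 0.001]
force: [0.7, -0.7, -1.4]
width: 0.0254
finger_force: 0.0
```

View pics/w8.png

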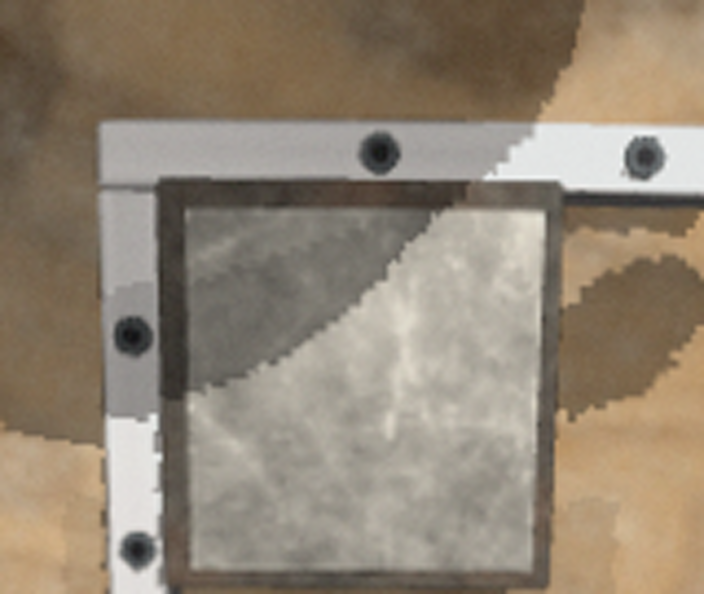

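The close view shows the block flush along both legs (seams at row 183 and column 160), square in the corner. I'll draw the hand back and hand in.

```bash
python3 -m pendant '[-0.2,0,-0.1,0,0,0,0.3,-0.4,0,-0.2,0,0,0,0.3,-0.4,0,-0.2,0,0,0,0.3,-0.4,0,-0.2,0,0,0,0.3]' && python3 -c "
from h import *
print(hand_in())"
```

```text
time: 21.95
tool_pos: [0.4936, 0.0899, 0.2393]
ee_rot: [0.001, 0.994, 0.108, 0.0]
force: [0.7, -1.0, -0.1]
width: 0.0254
finger_force: 0.0
the job is handed in; nothing more can be done
None
```

The steel block sits snug and square against both legs of the stop, the other things on the bench look unmoved (the last borax bowl reading picked up the jar instead, but the hand never went near the bowl), and the hand is clear; the job was handed in at about 22 s.

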